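# Set a beech blank at the dust extractor, open its damper fully and start it

### The arm

A 6-joint arm with a two-finger parallel gripper is mounted at the origin on the work surface. World frame = base frame: x ahead of the robot, y to its left, z up, the work surface at z = 0. Lengths are in m, angles in rad, forces in N, time in s.
With the tool pointing down it reaches from about 0.325 to 0.9 m from the base axis. Payload 6.1 kg.
Tool frame: the origin (TCP) lies on the centre line of the jaws, within the pads' length; the fingertips stand 25 mm ahead of it and the grasp point (between the pads) lies 6 mm ahead of it; z points along the fingers, y is the line along which they close (so a half turn about z gives the same grasp; the last joint's range is limited). The gripper opens to 87 mm and grips with 3 to 60 N. Pads are 19 mm wide; open, the fingers measure 117 mm over their backs; the gripper's body (75 mm by 190 mm) begins 51 mm behind the grasp point.
Start: joints at [-1.407, 0.22, 1.526, -0, 1.395, -0.126], TCP at [0.179, -0.599, 0.248] pointing down, gripper open.
Joint ranges: [-2.98, 2.98], [-0.91, 2.08], [0.09, 2.57], [-1.24, 4.39], [0.2, 2.65], [-2.68, 2.68]. Speed limits (rad/s): [2.57, 2.57, 3.01, 3.14, 3.14, 3.14].

### API

Orientations are given as a unit quaternion [x, y, z, w].
In Python, from bench import manip gives the robot as it stands. The module is installed in compiled form; this text tells all that it offers. Calls block until the motion is done:
- manip.movep(position, orientation): joint-space move of the TCP to a pose.
- manip.move_l(position, orientation=None, rate=0.15, force_limit=None): straight line of the TCP; orientation=None keeps the orientation; rate is the mean speed in m/s. With force_limit (N) it stops when the force on the tool has changed by that much, and returns True; else False.
- manip.set_joints(angles): joint-space move.
- manip.let_go() and manip.close_gripper(): open the fingers fully, or close them until they stop; the grip force is fixed at half the most.
- manip.sleep(seconds).
- manip.ik(position, orientation): joint angles nearest the present ones, or None.
- manip.read_state(): the state.
- manip.grab_frame(name): name is "scene" or "top"; returns the picture (400x640x3 uint8, red, green, blue); there is no depth.
- manip.camera_params(name): a dict with "mtx" (3x3 intrinsics, pixels), "world_from_camera" (4x4, takes a point from camera to world coordinates). Camera axes: x right, y down, z forward; pixel columns grow to the right and rows downward; lengths in m; the calibration is good to about 2 mm. A picture is of the moment at which its call begins. camera_params takes no time and is no camera call.
A pose or a line that the arm cannot do raises manip.Unreachable and nothing moves.
- manip.close_job(): hands the job in; it is judged then, once.
Trained networks look in the newest picture that a camera, given by its name, has taken for a name from the list of things; names that differ only in an ending like _2 or _b are one class to them, and where a whole thing is asked for, a point or a joint stands for the part that bears it (a point fixed in the world has none). Each returns a list of dicts, best first, with "score" (0 to 1); they miss things now and then, are a little off and sometimes report something else, mostly with a low value. They report only what shows in the picture. A call takes as long as a camera call. They do not tell look-alikes from the thing itself.
- manip.look_for(camera, name): "point" ([row, column] in pixels, amid what is visible of it).
The state is a dict: "time_s": time; "qpos": joint angles; "qd": joint speeds; "effort": joint torques, N m; "eef_pos": TCP position; "tool_rot": TCP orientation; "contact_force": force on the tool from outside, world axes, zero at the start; "ft_torque": the same for the moment, N m; "width": finger opening in m; "grip_force": force on a finger pad.
Only numpy, scipy, OpenCV 4.12 (cv2) and the standard library are available. Lean on these libraries where they do the work, as an engineer would, in place of code of your own. Each camera call takes 0.05 s, during which the arm holds its last target. There are 200 camera calls.

### The job

Get ready to sand: without picking anything up, push the beech blank with the paper template along the bench until it lies flat against the grille of the green dust extractor. Then push the red-knobbed damper lever on top through its half-open click, all the way to the fully open stop, and only then press the green start button right in and let it go. Leave the tools and other things on the bench and on the extractor where they are.

Things in the scene. Friction and masses are not known exactly. Their poses are not given: they have to be found in the camera images.
- extractor: Green metal dust extractor box, fixed, 260 (x) by 170 (y) by 90 mm high; origin at the centre of its underside, on the bench, z up. Its suction grille (dark, bright slats, 200 mm wide) is on its -y face, y = -85 mm. A short round duct stub sticks out of its +y face. On its flat top (90 mm up) are the damper lever and the start button.
- blank: Loose beech block 150 (x) by 90 (y) by 50 mm high, 0.3 to 0.6 kg, white paper template on top; origin at the centre of its underside. Starts 50 to 110 mm short of the grille, roughly square to it; flat against the grille its origin is at x near 0, y = -130 mm in the extractor's frame. Sliding it on the bench takes up to about 8 N.
- pivot (a point): The lever's vertical pivot axis at the height of the extractor's top surface (90 mm over the bench); in the extractor's frame at x = 0, y = +45 mm.
- lever_knob (a point): Centre of the lever's upright red knob: cylinder 22 mm across and 42 mm high (its foot is 20 mm and its top 62 mm above the extractor's top, this point 42 mm above it), 100 mm from the pivot axis, on a flat steel arm 16 mm wide whose upper face is 20 mm above the extractor's top. It moves in a level arc about the pivot.
- gate_lever (a joint): Damper lever angle (rad), anticlockwise from above: 0 = shut stop, red tick, arm points 200 deg anticlockwise from the extractor's +x; 0.70 = half-open detent, yellow tick; 1.40 = fully open stop, white tick, arm at 280 deg. Starts at 0 to 0.3. Stays where left; sprung bumps before and after half-open and just before the open stop need about 4 N at the knob; past the last it clicks home.
- start_button_top (a point): Centre of the top of the green start button, 30 mm across, in a black housing on the extractor's top, at x = +90 mm, y = +35 mm in the extractor's frame; pressed straight down.
- start_button (a joint): Travel of the start button in m: 0 = released, 0.006 = fully in, which takes 5 N; it springs back.
- hammer: Hammer lying on the bench near the robot's right; leave alone. Origin on its underside.
- chisel: Red-handled hand tool lying on the bench at the far right, about 200 mm long; leave alone.
- glue: White glue bottle with orange cap, 56 mm across, 150 mm high, standing beyond the extractor; leave alone. Origin at the centre of its underside.
- mug: Blue mug, 80 mm across, 90 mm high, standing to the left; leave alone. Origin at the centre of its underside.
- screw_jar: Amber jar with a steel lid, 64 mm across, 80 mm high, standing to the left; leave alone. Origin at the centre of its underside.
- pencil: Flat blue carpenter's pencil, 170 by 14 by 8 mm, lying on the bench on the right, close to the robot; leave alone. Origin at the centre of its underside.
- wedge: Small dark wood offcut, 32 by 32 by 20 mm, lying on the extractor's top near its +x, -y corner; leave alone. Origin at the centre of its underside.
Not all that is in view belongs to the job. What is shaped like the blank but pink is not meant.

How it is judged:
On the way, in this order (a step that is already met when the one before it is completed fails the run):
1. the blank lies flat against the grille (y of blank in the frame of extractor between -0.137 and -0.12 m and x of blank in the frame of extractor between -0.045 and 0.045 m and angle between the y axis of blank and the y axis of extractor, either way round below 0.1 rad and height (world z) of blank below 0.008 m), for 0.2 s.
2. the damper lever has gone through the half-open detent to the fully open stop (value of joint gate_lever above 1.35 rad), for 0.2 s.
3. the start button is pressed in (value of joint start_button above 0.0045 m), for 0.05 s.
At the end, for the whole second after the job is handed in: The blank lies on the bench, flat against the grille (gap at most 7 mm at its middle, turned at most 0.10 rad, within 45 mm of the grille's middle), the damper lever is at its fully open stop (at least 1.35 of 1.40 rad), the start button has been pressed and is out again, and all is at rest (all of step 1 and value of joint gate_lever above 1.35 rad and value of joint start_button below 0.002 m and linear speed of blank below 0.01 m/s and velocity of joint gate_lever below 0.05 rad/s); the robot touches nothing.
It fails at once if the blank is lifted or tipped (height (world z) of blank above 0.012 m or angle between blank's own z axis and vertical above 0.2 rad).
It fails at once if the start button is pressed before the damper is fully open (value of joint start_button above 0.003 m and value of joint gate_lever below 1.33 rad).
It fails at once if the lever is pushed to half open or further before the blank is against the grille (value of joint gate_lever above 0.6 rad and y of blank in the frame of extractor below -0.142 m).
It fails at once if another thing is moved from its place (distance of any of hammer, chisel, glue, mug, screw_jar, pencil, wedge from where it was at the start of the episode above 0.02 m).
It also fails if it takes over 58 s, if anything falls off the work surface, if the arm or the gripper's body presses on something with over 40 N, if the wrist force passes 120 N, or if a joint passes its speed limit or range.

## Working session

There is one attempt and no reset: what is moved stays moved. The work goes in short steps, each a Python script; the robot and the scene stay as the last script left them, time stands still between calls to the robot, and variables do not carry over. Pictures are saved under pics/ and viewed, at most 10 in all, crops included, and the job is handed in when it is done.

```bash
mkdir -p pics
cat > h.py <<'E'
import numpy as np, cv2
from bench import manip as m
def px2w(cam,row,col,z):
    p=m.camera_params(cam);K=np.array(p["mtx"]);T=np.array(p["world_from_camera"])
    d=T[:3,:3]@np.linalg.inv(K)@[col,row,1];o=T[:3,3]
    return o+d*(z-o[2])/d[2]
def w2px(cam,P):
    p=m.camera_params(cam);K=np.array(p["mtx"]);T=np.linalg.inv(np.array(p["world_from_camera"]))
    q=K@(T[:3,:3]@np.array(P)+T[:3,3]);return q[1]/q[2],q[0]/q[2]
def shot(cam,name):
    im=m.grab_frame(cam);cv2.imwrite(f"pics/{name}.png",cv2.cvtColor(im,cv2.COLOR_RGB2BGR));return im
E
python3 - <<'E'
from h import *
np.set_printoptions(precision=3,suppress=True)
for c in("top","scene"):
    shot(c,c+"0");print(c,np.array(m.camera_params(c)["world_from_camera"])[:3,3])
    for n,z in(("extractor",.09),("blank",.05),("lever_knob",.132),("start_button_top",.1),("wedge",.11),("glue",.1),("mug",.05),("screw_jar",.05)):
        print(n,[(np.round(r["point"]),round(r["score"],2),px2w(c,*r["point"],z)[:2]) for r in m.look_for(c,n)[:3]])
E
```

```text
top [ 0.388 -0.024  1.269]
extractor [(array([180., 256.]), 0.91, array([0.578, 0.185])), (array([144., 252.]), 0.5, array([0.68 , 0.195])), (array([257., 154.]), 0.43, array([0.377, 0.459]))]
blank [(array([223., 434.]), 0.93, array([ 0.455, -0.302])), (array([294., 230.]), 0.81, array([0.272, 0.263])), (array([198., 330.]), 0.76, array([ 0.53 , -0.016]))]
lever_knob [(array([193., 246.]), 0.58, array([0.539, 0.202]))]
start_button_top [(array([193., 248.]), 0.75, array([0.544, 0.204]))]
wedge [(array([148., 288.]), 0.6, array([0.663, 0.094]))]
glue [(array([202., 328.]), 0.67, array([ 0.514, -0.012])), (array([104., 325.]), 0.58, array([ 0.786, -0.01 ]))]
mug [(array([195., 495.]), 0.7, array([ 0.53 , -0.472])), (array([185., 168.]), 0.66, array([0.576, 0.443])), (array([259., 157.]), 0.62, array([0.371, 0.467]))]
screw_jar [(array([185., 167.]), 0.89, array([0.578, 0.446]))]
scene [1.178 0.641 1.615]
extractor [(array([255., 346.]), 0.71, array([0.607, 0.195]))]
blank [(array([147., 283.]), 0.92, array([ 0.452, -0.302])), (array([222., 423.]), 0.74, array([0.301, 0.274])), (array([210., 318.]), 0.69, array([ 0.543, -0.008]))]
lever_knob [(array([242., 359.]), 0.63, array([0.56 , 0.203]))]
start_button_top []
wedge [(array([118., 316.]), 0.48, array([ 0.295, -0.286])), (array([255., 350.]), 0.32, array([0.604, 0.208]))]
glue [(array([256., 261.]), 0.87, array([0.814, 0.015]))]
mug [(array([274., 455.]), 0.93, array([0.376, 0.476]))]
screw_jar [(array([314., 407.]), 0.71, array([0.593, 0.46 ]))]
```

View pics/top0.png

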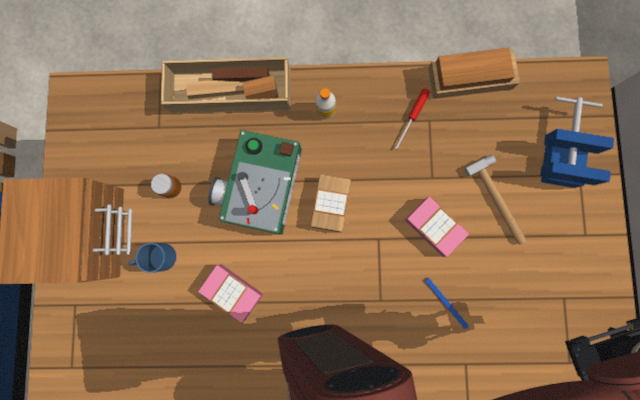

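View pics/scene0.png

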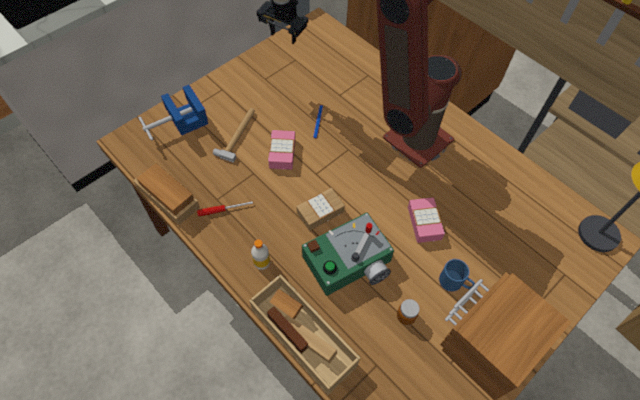

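The blank with the natural wood colour is at top px (row 203, col 330). The extractor is at about (183, 260), with its grille facing right, the red knob at about (210, 252) and the button at (146, 254). The pink decoys are at (293, 230) and (226, 437). I'll zoom in to get the outlines.

Run:
```python
import cv2
a=cv2.imread('pics/top0.png')[120:245,205:365]
cv2.imwrite('pics/crop.png',cv2.resize(a,None,fx=4.8,fy=4.8,interpolation=cv2.INTER_CUBIC))
```

```text
(no output)
```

View pics/crop.png

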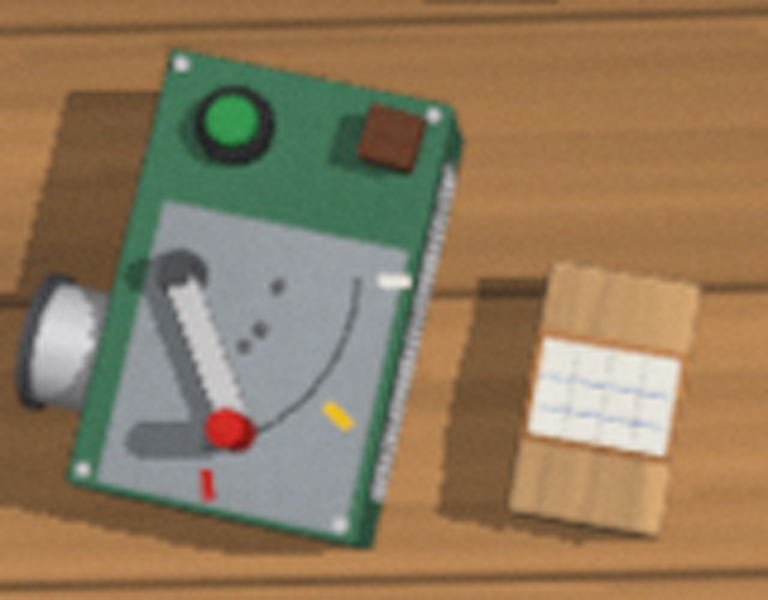

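The crop shows the extractor's top-face corners at (172,50), (447,106), (360,545) and (70,482). The blank's top corners are at (556,263), (700,287), (658,535) and (512,510). I'll fit rigid poses to them.

```bash
cat > fit.py <<'E'
from h import *
def fit(cr,model,z,s=4.8,ox=205,oy=120):
    W=np.array([px2w("top",(r+.5)/s-.5+oy,(c+.5)/s-.5+ox,z)[:2] for c,r in cr]);M=np.array(model)
    A=W-W.mean(0);B=M-M.mean(0);H=B.T@A
    th=np.arctan2(H[0,1]-H[1,0],H[0,0]+H[1,1]);R=np.array([[np.cos(th),-np.sin(th)],[np.sin(th),np.cos(th)]])
    t=W.mean(0)-R@M.mean(0);return t,th,R,np.linalg.norm(W-(M@R.T+t),axis=1)
E
python3 - <<'E'
from fit import *
np.set_printoptions(precision=4,suppress=True)
t,th,R,e=fit([(172,50),(447,106),(360,545),(70,482)],[(.13,.085),(.13,-.085),(-.13,-.085),(-.13,.085)],.09)
print("ext",t,th,e)
tb,thb,Rb,eb=fit([(556,263),(700,287),(658,535),(512,510)],[(.075,.045),(.075,-.045),(-.075,-.045),(-.075,.045)],.05)
print("blank",tb,thb,eb,"in ext",R.T@(tb-t),thb-th)
def chk(n,c,r,z,exp=None):
    w=px2w("top",(r+.5)/4.8-.5+120,(c+.5)/4.8-.5+205,z)[:2];print(n,w,"ext",R.T@(w-t))
chk("button(90,35)",232,118,.11)
chk("pivot(0,45)",183,270,.11)
chk("knob",228,428,.152)
for P in ((t[0],t[1],.09),(*(t+R@[.13,-.085]),.09),(*(t+R@[-.13,.085]),.09),(*(t+R@[.09,.035]),.11),(*tb,.05)): print(w2px("scene",P))
print(m.read_state()["tool_rot"],m.read_state()["time_s"])
np.savez("pose.npz",t=t,th=th,R=R,tb=tb,thb=thb)
E
```

```text
ext [0.578  0.1754] -0.21668628859372144 [0.0028 0.005  0.0011 0.0036]
blank [ 0.5182 -0.0193] -0.19017107618410314 [0.0027 0.0026 0.0028 0.0026] in ext [-0.0165 -0.2029] 0.026515212409618294
button(90,35) [0.6754 0.1894] ext [0.0921 0.0347]
pivot(0,45) [0.5887 0.2167] ext [0.0015 0.0427]
knob [0.4951 0.1832] ext [-0.0827 -0.0102]
(np.float64(245.79495780917136), np.float64(347.9056924689038))
(np.float64(243.4696631585401), np.float64(300.96086654270874))
(np.float64(248.12578071063402), np.float64(394.96212694883))
(np.float64(264.29722597815834), np.float64(330.3137934537245))
(np.float64(204.1185915105754), np.float64(320.654996989535))
[0.9895 0.1444 0.     0.    ] 0.9
```

```bash
cat >> h.py <<'E'
from scipy.spatial.transform import Rotation as Ro
try:
    D=np.load("pose.npz");t,th,R=D["t"],float(D["th"]),D["R"]
except Exception: pass
def W(x,y,z): p=t+R@[x,y];return [*map(float,p),z]
def Q(a,p):  # tool down, tool x along ext angle a (or half turn), whichever ik has the smaller last joint
    qs=[(Ro.from_euler("z",th+a+k)*Ro.from_euler("x",np.pi)).as_quat().tolist() for k in(0,np.pi)]
    s=[(abs(j[5]),q) for q in qs if (j:=m.ik(p,q)) is not None];return min(s)[1]
def st():
    s=m.read_state();print(round(s["time_s"],2),np.round(R.T@(np.array(s["eef_pos"][:2])-t),4),np.round(s["eef_pos"][2],4),"F",np.round(s["contact_force"],1))
E
python3 - <<'E'
from h import *
p=W(-.0165,-.30,.2);q=Q(np.pi/2,p);print(q,m.ik(p,q))
m.movep(p,q);m.move_l(W(-.0165,-.295,.038));st()
print(m.move_l(W(-.0165,-.215,.038),rate=.04));st()
print(m.move_l(W(-.0165,-.178,.038),rate=.025,force_limit=16));st()
m.move_l(W(-.0165,-.24,.038),rate=.1);m.move_l(W(-.0165,-.26,.25),rate=.2);st()
m.close_gripper()
im=shot("top","t1")
a=cv2.cvtColor(im,cv2.COLOR_RGB2BGR)[120:245,205:365]
cv2.imwrite('pics/crop1.png',cv2.resize(a,None,fx=4.8,fy=4.8,interpolation=cv2.INTER_CUBIC))
E
```

```text
[0.7794211276119831, 0.626500363792444, 3.836208325915344e-17, 4.772577945589179e-17] [-0.38010016 -0.01551531  1.87270622  0.          1.28440175 -0.16341387]
4.22 [-0.0156 -0.2952] 0.0389 F [-0.8  0.6  0.7]
False
6.38 [-0.0165 -0.215 ] 0.038 F [-0.  -0.   0.1]
True
7.62 [-0.0169 -0.1826] 0.0378 F [ 0.4 -1.   1.7]
9.57 [-0.0173 -0.2598] 0.2485 F [-0.6  0.3 -1.2]
```

View pics/crop1.png

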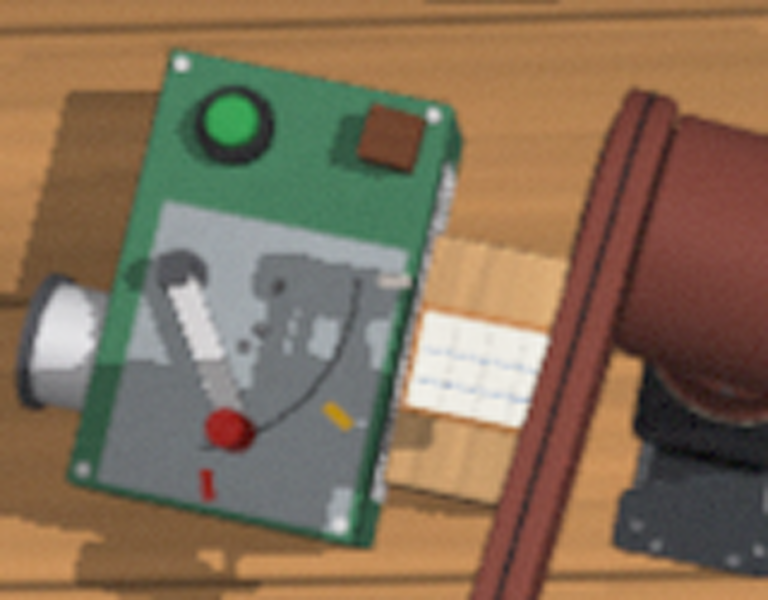

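The blank's left edge, around col 390–440 in the crop, now meets the grille. The lever hasn't moved. Next is the lever.

Run:
```python
from h import *
d=np.array([-np.sin(np.radians(250)),np.cos(np.radians(250))]);a=np.arctan2(d[1],d[0])
def P(deg,off,z=.144):
    f=np.radians(deg);k=np.array([0,.045])+.1*np.array([np.cos(f),np.sin(f)])-off*d;return W(*k,z)
p=P(210,.037,.26);q=Q(a,p);print(m.ik(p,q))
m.movep(p,q);m.move_l(P(210,.037));st()
for g in range(210,275,8):
    m.move_l(P(g,.0205),rate=.06)
st()
print(m.move_l(P(280,.0205),rate=.04,force_limit=25));st()
print(m.move_l(P(280,.0145),rate=.02,force_limit=15));st()
m.move_l(P(280,.04),rate=.1);m.move_l(P(280,.04,.26),rate=.2);st()
# clear view, park above bench away
m.movep(W(.09,-.30,.3),q)
im=shot("top","t2");st()
x=cv2.cvtColor(im,cv2.COLOR_RGB2BGR)[120:245,205:365]
cv2.imwrite('pics/crop2.png',cv2.resize(x,None,fx=4.8,fy=4.8,interpolation=cv2.INTER_CUBIC))
x=cv2.cvtColor(shot("scene","s2"),cv2.COLOR_RGB2BGR)[170:310,260:430]
cv2.imwrite('pics/crop2s.png',cv2.resize(x,None,fx=4,fy=4,interpolation=cv2.INTER_CUBIC))
```

```text
[ 0.26954194 -0.07530618  1.8152845   0.          1.40161433 -0.73550225]
13.18 [-0.1206  0.0078] 0.1449 F [0.4 0.1 1. ]
16.67 [-0.0119 -0.0477] 0.1441 F [0.3 0.4 1.1]
False
17.07 [-0.0038 -0.0462] 0.1435 F [-8.6  1.9  4.1]
True
17.32 [-0.0041 -0.0463] 0.1428 F [-0.2  1.9  1.7]
18.38 [-0.0207 -0.0401] 0.2588 F [-0.5  0.   0.1]
19.53 [ 0.0895 -0.2984] 0.2993 F [-0.8 -0.4 -0.2]
```

View pics/crop2.png

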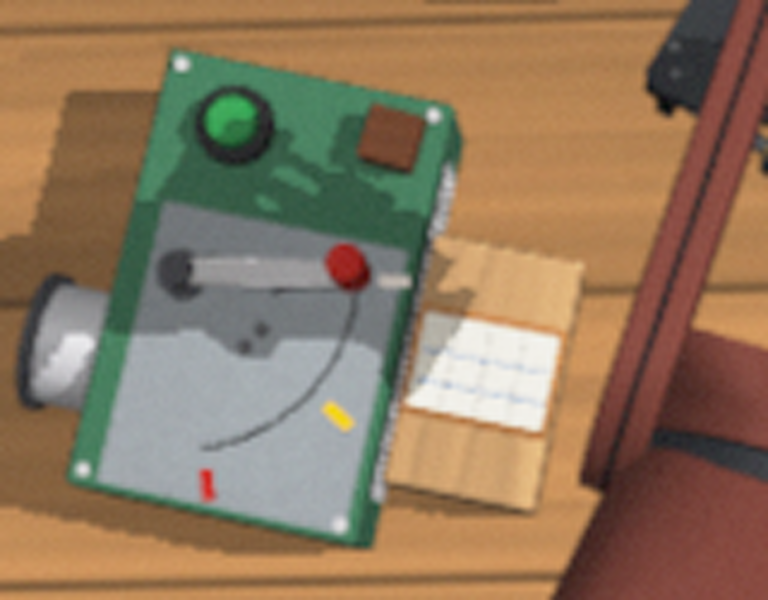

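View pics/crop2s.png

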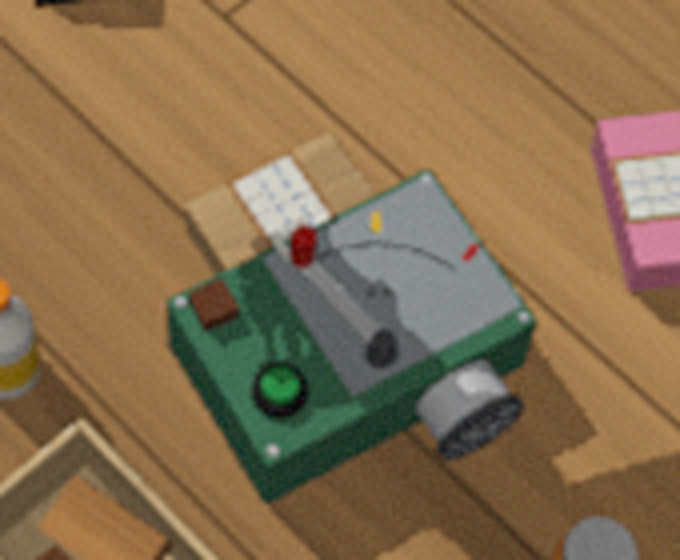

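The lever now points at the white tick, with the knob at crop (347,266). The blank is at the grille, with its outer corners at (583,262) and (535,512). I'll check both numerically before pressing the button.

Run:
```python
from h import *
def E(c,r,z):
    w=px2w("top",(r+.5)/4.8-.5+120,(c+.5)/4.8-.5+205,z)[:2];return R.T@(w-t)
k=E(347,264,.152);print("knob",k,np.degrees(np.arctan2(k[1]-.045,k[0]))%360)
print("blank outer edge",E(583,262,.05),E(535,512,.05))
print("paper/btn",E(232,118,.11))
```

```text
knob [ 0.01674397 -0.05407856] 279.5921797029777
blank outer edge [ 0.05943442 -0.17370216] [-0.08973491 -0.17535776]
paper/btn [0.09207841 0.0346604 ]
```

Run:
```python
from h import *
p=W(.091,.035,.22);q=Q(-np.pi/2,p)
m.movep(p,q);m.move_l(W(.091,.035,.155),rate=.1);st()
print(m.move_l(W(.091,.035,.10),rate=.012,force_limit=2.5));st()
print(m.move_l(W(.091,.035,.10),rate=.008,force_limit=12));st()
m.sleep(.3);st()
m.move_l(W(.091,.035,.2),rate=.1);st()
m.movep(W(.09,-.30,.3),q)
im=shot("top","t3");st()
x=cv2.cvtColor(im,cv2.COLOR_RGB2BGR)[120:245,205:365]
cv2.imwrite('pics/crop3.png',cv2.resize(x,None,fx=4.8,fy=4.8,interpolation=cv2.INTER_CUBIC))
```

```text
21.92 [0.0914 0.0351] 0.1555 F [-0.3 -1.   0.9]
True
23.98 [0.091 0.035] 0.1346 F [0.7 0.8 3. ]
True
25.26 [0.0907 0.0349] 0.1316 F [-0.5 -1.1  5. ]
25.56 [0.0908 0.0349] 0.1315 F [-4.2 -0.2  4.3]
26.38 [0.0906 0.0348] 0.1993 F [ 0.6 -1.2 -0.6]
27.75 [ 0.0899 -0.2986] 0.2992 F [-0.5  0.4  0.2]
```

View pics/crop3.png

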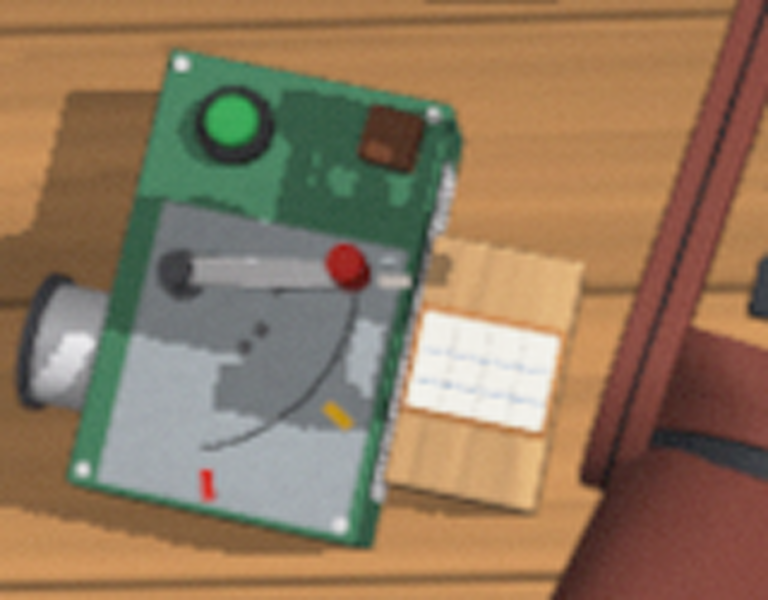

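Nothing has shifted. The button reading, 12 N more at 3 mm past first contact, suggests it bottomed out. A second, firmer press is harmless and will confirm it.

Run:
```python
from h import *
p=W(.091,.035,.2);q=Q(-np.pi/2,p)
m.movep(p,q);m.move_l(W(.091,.035,.142),rate=.1);m.sleep(.3);st()
for z in(.138,.136,.134,.132,.131,.130,.129):
    hit=m.move_l(W(.091,.035,z),rate=.01,force_limit=25);m.sleep(.15);print(z,hit,end=" ");st()
    if hit or m.read_state()["contact_force"][2]>14: break
m.move_l(W(.091,.035,.2),rate=.1)
m.movep(W(.09,-.30,.3),q);m.sleep(.5);st()
im=shot("top","t4");a=cv2.imread("pics/t3.png")
print("max diff in extractor/blank area",np.abs(cv2.cvtColor(im,cv2.COLOR_RGB2BGR).astype(int)-a)[125:235,215:325].mean())
```

```text
30.1 [0.0914 0.0352] 0.1428 F [-0.2  0.4  1.3]
0.138 False 30.8 [0.091 0.035] 0.138 F [-0.3 -0.1 -0.4]
0.136 False 31.3 [0.0912 0.0351] 0.1363 F [ 1.3 -0.1  2. ]
0.134 False 31.8 [0.0912 0.0351] 0.1342 F [0.2 0.4 3.6]
0.132 False 32.3 [0.0912 0.0351] 0.1322 F [0.2 0.  4.9]
0.131 False 32.7 [0.0912 0.0351] 0.1314 F [-0.   0.4  6.2]
0.13 False 33.1 [0.0912 0.0351] 0.1313 F [-2.4 -1.6  9.3]
0.129 False 33.5 [0.0913 0.0351] 0.1313 F [-4.9 -0.5 14.4]
36.17 [ 0.09   -0.2998] 0.2999 F [ 0.5 -0.3 -0.4]
max diff in extractor/blank area 1.8089256198347108
```

The force rises along the spring and then hits a hard stop at TCP z = 0.1313, so the button went fully in. It's out again and the scene hasn't changed, so I'm handing in.

```bash
python3 -c "
from h import *
print(m.close_job())"
```

```text
the job is handed in; nothing more can be done
None
```

The job is handed in, with no verdict shown: the blank is against the grille, the damper lever is at its fully open stop, and the start button was then pressed fully in twice (the second press to confirm) and released; the check pictures showed nothing else moved near the extractor.

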